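# Fasten the instrument case's draw latch

### The job

The grey instrument case on the bench has come undone. Hook the wire loop of its draw latch over the keeper's lip on the lid half, then press the lever down flat, over centre, so that the lid is drawn shut on its seal and the latch stays fastened by itself. Pinch the wire lightly, feel your way and force nothing: case and latch may take no more than 30 N from the fingers, both sides of a pinch counted. Leave the other things where they are.

Things in the scene. Friction and masses are not known exactly. Their poses are not given: they have to be found in the camera images.
- case: Grey case, aluminium edges, standing on its hinged edge; heavy, does not move; 260 x 152 x 170 mm high. Origin on the bench under mid-seam; z up, y along the seam, x across it to the lid. Body half x -100..0 mm carries lever and loop, lid half x 0..52 mm the keeper; tops at z 170 mm. Handle 36 mm out of the +y end. Steel latch mid-top (y = 0), pins along y.
- case_lid (a joint): Lean of the lid half about the hinge under the seam (rad): 0 shut; 0.0337 = 6 mm gap at the top, where it rests if not pulled (friction shifts this by up to 0.008). The rubber seal resists by 7.5 N per mm at the top, 45 N when shut, plus about 11 N friction, and pushes the lid open again unless the latch holds it.
- latch_lever (a joint): Lever angle (rad): 0 flat, home, against a stop, pointing along case -x; 1.57 upright; up to 2.3 leaning over to the keeper. It stays where left (friction 0.025 N m). With the loop hooked the pull begins near 1.3, takes about 4 N at 46 mm from the pin, crosses centre at 0.1 to 0.3, and then the seal's pull takes it home.
- latch_loop (a joint): Angle of the wire loop on the lever about its own pin (rad). The loop's elevation above the level case +x direction equals this value minus latch_lever. It stays where left (friction 0.012 N m).
- lever_pin (a point): Pin of the lever, fixed on the case: case x -30 mm, y 0, 13 mm above its top face. The loop's pin is on the lever, 12 mm from this one: with the lever at angle q it lies -12 cos(q - 0.12) mm in case x and +12 sin(q - 0.12) mm in z from here.
- lever_end (a point): Point on the lever's outer face near its free end, 55 mm along from lever_pin and 6 mm outward of the line through the pin. The lever is a plain channel 26 mm wide and 65 mm long, end turned up by 2 mm; when flat its outer face is level, 19 mm above the case's top.
- loop_bar (a point): Middle of the cross bar at the loop's free end. The loop is a U of 5 mm round steel wire, 38 mm over its side wires (28 mm inside), 61.8 mm from its pin to the bar's centre line. It straddles lever and keeper; pinch it gently across its side wires near the bar (9 N is enough) and the lever follows.
- keeper_seat (a point): Where the bar's centre lies when hooked, on the lid (case x 20 mm when shut), 8 mm above its top. Keeper: hook 20 mm wide, 13.5 mm high. Upright's face 2.5 mm on this point's -x side; lip 3 mm thick, underside 2.5 mm above, ends 2.5 mm on the +x side; foot plate 5 mm below. The bar passes over the lip, down past its end, then back under it to the seam.
- amber_bottle: Brown glass reagent bottle, 60 mm across, 120 mm tall, black cap, paper label. Origin at the centre of its underside. A bystander.
- dropper_bottle: Small white plastic bottle, 36 mm across, 85 mm tall. Origin at the centre of its underside. A bystander.
- slide_box: Flat blue plastic slide box, 85 x 100 x 30 mm. Origin at the centre of its underside. A bystander.
- specimen_jar: Clear jar with white cap, 52 mm across, 62 mm tall. Origin at the centre of its underside. A bystander.
- tube_rack: Orange rack with capped tubes, 95 x 165 mm, 60 mm high, tubes to 90 mm. Origin at the centre of its underside. A bystander.
- reagent_carton: White and blue carton, 75 x 120 x 65 mm. Origin at the centre of its underside. A bystander.
- petri_stack: Stack of three clear Petri dishes, 90 mm across, 46 mm tall. Origin at the centre of its underside. A bystander.

How it is judged (in metres and radians):
On the way:
1. the loop's bar is hooked in the keeper, under its lip (x of loop_bar in the frame of keeper_seat between -0.003 and 0.004 m and z of loop_bar in the frame of keeper_seat between -0.0055 and 0.002 m), for 0.2 s.
At the end, for the whole second after the job is handed in: The lever lies flat (within 0.06 rad of its stop) and still, the loop's bar is in the keeper under its lip, the lid half is shut to within 1.5 mm at the top of the seam, and the latch holds this by itself; the bystanders stand where they stood (all of step 1 and value of joint latch_lever below 0.06 rad and value of joint case_lid below 0.0085 rad and velocity of joint latch_lever below 0.1 rad/s); the robot touches nothing.
It fails at once if the fingers push the case or its latch with more than 30 N (all contacts added up, so a pinch counts twice) (contact force between the fingers and case above 30 N).
It fails at once if a bystander is moved by more than 15 mm (distance of any of amber_bottle, dropper_bottle, slide_box, specimen_jar, tube_rack, reagent_carton, petri_stack from where it was at the start of the episode above 0.015 m).
It also fails if it takes over 61 s, if anything falls off the work surface, if the arm or the gripper's body presses on something with over 40 N, if the wrist force passes 120 N, or if a joint passes its speed limit or range.

### The arm

A 6-joint arm with a two-finger parallel gripper is mounted at the origin on the work surface. World frame = base frame: x ahead of the robot, y to its left, z up, the work surface at z = 0. Lengths are in m, angles in degrees, forces in N, time in s.
With the tool pointing down it reaches from about 0.4 to 0.825 m from the base axis. Payload 7 kg.
Tool frame: the origin (TCP) lies between the finger pads; the fingertips stand 11 mm ahead of it and the grasp point (between the pads) lies 8 mm behind it; z points along the fingers, y is the direction in which the jaws open and shut (so a half turn about z gives the same grasp; the last joint's range is limited). The gripper opens to 88 mm and grips with 3 to 60 N. Pads are 19 mm wide; open, the fingers measure 130 mm over their backs; the gripper's body (78 mm by 193 mm) begins 47 mm behind the grasp point.
Start: joints at [93.054, 20.546, 0.682, 0, -70.136, -16.507], TCP at [0.157, 0.656, 0.238] pointing down, gripper open.
Joint ranges: [-176.03, 176.03], [-82.01, 121.73], [-58.28, 71.71], [-173.87, 95.51], [-174.79, -0.11], [-173.66, 173.66]. Speed limits (degrees/s): [136.94, 136.94, 172.46, 180, 180, 180].

### API

Orientations are given as [roll, pitch, yaw] about the fixed x, y, z axes, in that order (R = Rz(yaw) Ry(pitch) Rx(roll)).
In Python, from plant import r gives the robot as it stands.
- The arm moves only by the shell command python3 -m inch 'ROWS' [OPENING] [FORCE]. ROWS is JSON, a list of rows, each an object of numbers: "x", "y", "z": the shift along the tool's x, y, z as a fraction of full scale; "yaw": the turn about the tool's z as a fraction of full scale. In form: [{"x": .., "y": .., "z": .., "yaw": ..}, ...]. A call has 1 to 5 rows; each row shifts and turns the pose as measured when the row begins, along the tool's axes as they then stand; what a row does not reach is not made up. Full scale, the value 1, is 0.025 m for a shift and 4 degrees for a turn. A row lasts 1/12 s, in which the tool goes at most 41.7 mm and 7.16 degrees, less where a joint would pass 70% of its speed; a pose out of reach is approached as far as the arm can. A call with a number of a shift or a turn outside -1 to 1 is refused whole. A call with a gripper value outside its range is refused whole. OPENING is the opening, from -1 (shut) to 1 (fully open), set as the call begins (- or left out, the last holds). The fingers move at their own pace and stop on an object; FORCE is the grip in N (left out, the last holds). Time passes only in rows, so rows that do not move let the fingers close. It gives the time, the measured TCP pose, the force and the opening at its end, in the units of the state.
- r.get_state(): the state, without advancing time (a new reading comes with each control period).
- r.capture(name): name is "scene" or "side" or "wrist"; returns (picture, depth): 420x560x3 uint8, red, green, blue; 420x560 float32, m along the optical axis (not along the pixel's ray), 0 where there is no reading.
- r.camera_info(name): a dict with "mtx" (3x3 intrinsics, pixels), "pose" (4x4, takes a point from camera to world coordinates). Camera axes: x right, y down, z forward; pixel columns grow to the right and rows downward; lengths in m; the calibration is good to about 2 mm. The wrist camera is an equidistant fisheye: a pixel r from the principal point sees the ray r / f radians off the axis. A picture is of the moment at which its call begins: read the wrist's pose just before it. camera_info takes no time and is no camera call; for the wrist camera it gives the pose at the moment of the call.
- r.close_job(): hands the job in, once; it reports no verdict.
The state is a dict: "time_s": time; "joints": joint angles; "qd": joint speeds; "joint_torque": joint torques, N m; "tcp_pos": TCP position; "eef_rot": TCP orientation; "contact_force": force on the tool from outside, world axes, zero at the start; "moment": the same for the moment, N m; "gripper_width": finger opening in m.
Only numpy, scipy, OpenCV 4.12 (cv2) and the standard library are available. Lean on these libraries where they do the work, as an engineer would, in place of code of your own. Each camera call takes 0.05 s, during which the arm holds its last target. There are 200 camera calls.

## Working session

There is one attempt and no reset: what is moved stays moved. The work goes in short steps, Python scripts to look and compute and a shell command to move; the robot and the scene stay as the last step left them, time stands still between calls to the robot, and variables do not carry over. Pictures are saved under pics/ and viewed, about 8 in all and at most 12, crops included, and the job is handed in when it is done.

```bash
ls; mkdir -p pics; python3 - <<'E'
from plant import r
import cv2,numpy as np
s=r.get_state();print(s)
for n in("scene","side"):
    i,d=r.capture(n);cv2.imwrite(f"pics/{n}0.png",i[:,:,::-1]);np.save(f"pics/{n}0.npy",d)
    c=r.camera_info(n);print(n,c)
a=cv2.imread("pics/scene0.png");b=cv2.imread("pics/side0.png")
cv2.imwrite("pics/both0.png",cv2.resize(np.vstack([a,b]),(560,840))[:,:]) 
E
```

```text
pics
{'time_s': 0.0, 'joints': array([ 9.30543525e+01,  2.05916276e+01,  6.35749565e-01, -2.07372447e-02,
       -7.01355924e+01, -1.65068791e+01]), 'qd': array([ 0.00508391,  0.04806437, -0.02658221, -0.01447141,  0.04049467,
        0.16397202]), 'joint_torque': array([ 1.87737322e-03, -5.82724893e+01,  2.93054867e+01,  6.99725121e+00,
        6.98770760e-03, -1.58933394e-04]), 'tcp_pos': array([0.15694237, 0.65603381, 0.23663356]), 'eef_rot': array([ 1.79906760e+02, -7.30112775e-03, -1.34595827e+01]), 'contact_force': array([ 0.46936424, -0.25096891, -1.03292347]), 'moment': array([-0.01782747,  0.06097588, -0.0191354 ]), 'gripper_width': 0.08742291818020684}
scene {'mtx': array([[486.0756019 ,   0.        , 278.20842773],
       [  0.        , 486.0756019 , 208.95237444],
       [  0.        ,   0.        ,   1.        ]]), 'pose': array([[ 0.711997  ,  0.50940868, -0.48328364,  1.15996645],
       [ 0.70215166, -0.51005473,  0.49681708, -0.65241533],
       [ 0.00658183, -0.69307068, -0.72083959,  1.03243828],
       [ 0.        ,  0.        ,  0.        ,  1.        ]])}
side {'mtx': array([[397.49319467,   0.        , 278.58506661],
       [  0.        , 397.49319467, 204.76505302],
       [  0.        ,   0.        ,   1.        ]]), 'pose': array([[ 0.90616792,  0.25204536, -0.33960689,  0.90186237],
       [ 0.42255057, -0.57304666,  0.70218839, -0.73525125],
       [-0.01762727, -0.77980168, -0.62577841,  0.75520013],
       [ 0.        ,  0.        ,  0.        ,  1.        ]])}
```

View pics/scene0.png

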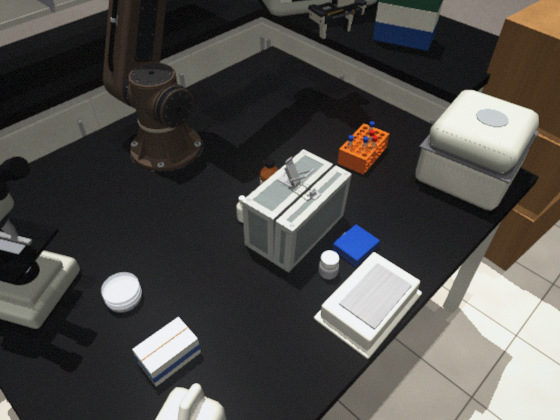

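View pics/side0.png

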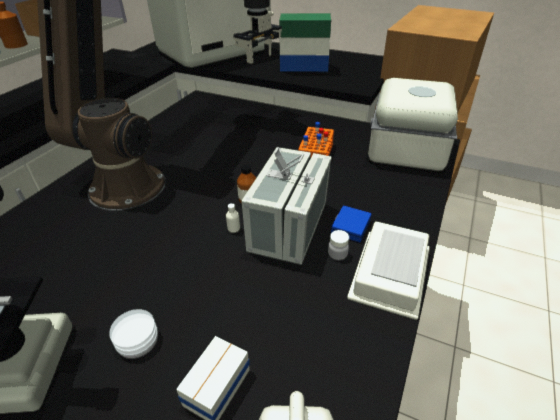

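```bash
cat > h.py <<'E'
import numpy as np,cv2
from plant import r
def cloud(n,d):
    c=r.camera_info(n);K=c["mtx"];P=c["pose"]
    v,u=np.mgrid[:d.shape[0],:d.shape[1]]
    p=np.stack([(u-K[0,2])/K[0,0]*d,(v-K[1,2])/K[1,1]*d,d],-1)
    return p@P[:3,:3].T+P[:3,3]
E
python3 - <<'E'
from h import *
for n in("scene","side"):
    d=np.load(f"pics/{n}0.npy");p=cloud(n,d)
    m=(abs(p[...,2]-.17)<.006)&(d>0)
    k,l,st,_=cv2.connectedComponentsWithStats(cv2.morphologyEx(m.astype(np.uint8),cv2.MORPH_CLOSE,np.ones((5,5))))
    box=[(240,330),(150,270)] if n=="scene" else [(230,345),(140,200)]
    w=np.zeros_like(m);w[box[1][0]:box[1][1],box[0][0]:box[0][1]]=1
    q=p[m&w]
    print(n,len(q),np.median(q[:,2]),cv2.minAreaRect((q[:,:2]*1000).astype(np.float32)),cv2.boxPoints(cv2.minAreaRect((q[:,:2]*1000).astype(np.float32))).round(0).tolist())
    hi=p[w&(p[...,2]>.18)&(d>0)]
    print(len(hi),hi.max(0),hi[np.argmax(hi[:,2])])
a=cv2.imread("pics/scene0.png")[140:270,230:360];b=cv2.imread("pics/side0.png")[135:265,230:360]
cv2.imwrite("pics/crop0.png",np.hstack([cv2.resize(x,None,fx=3.05,fy=3.05,interpolation=cv2.INTER_CUBIC) for x in(a,b)]))
E
```

```text
scene 3687 0.17067544581110872 ((560.9290161132812, 36.03596496582031), (162.8030548095703, 266.466796875), 6.782468795776367) [[464.0, 159.0], [496.0, -106.0], [657.0, -87.0], [626.0, 178.0]]
347 [0.61152801 0.05812382 0.24731926] [0.52978168 0.03947406 0.24731926]
side 2735 0.1708371438571188 ((559.2642822265625, 41.35113525390625), (161.96510314941406, 258.9639892578125), 6.478754997253418) [[464.0, 161.0], [493.0, -96.0], [654.0, -78.0], [625.0, 179.0]]
322 [0.61138614 0.05858106 0.24632141] [0.52849445 0.02910169 0.24632141]
```

View pics/crop0.png

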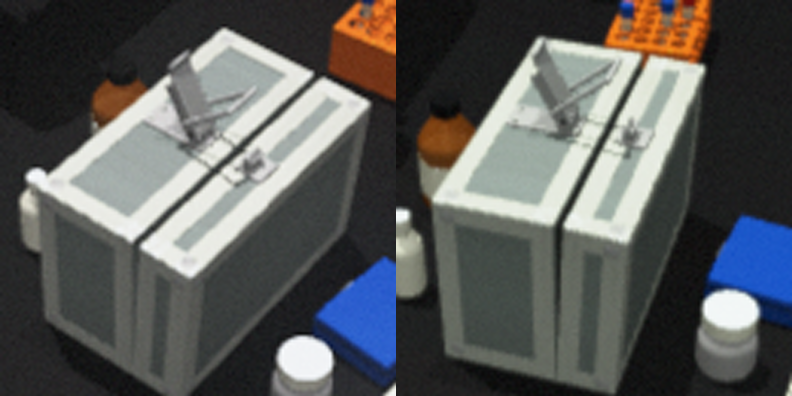

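The crop shows the lever near upright, leaning slightly back, with its tip at scene crop (185,60). The loop slants up toward the lid, its bar at about (250,92), and the keeper is at (253,165). The case yaw is about 6.6° and its origin is near (0.581, 0.041). I'll move over the latch now.

```bash
python3 -m inch '[{"z":-1},{"z":-1},{"z":-1},{"x":1,"y":0.93},{"x":1,"y":0.93}]' 1 9 >/dev/null
python3 -m inch '[{"x":1,"y":0.93},{"x":1,"y":0.93},{"x":1,"y":0.93},{"x":1,"y":0.93},{"x":1,"y":0.93}]'
python3 -m inch '[{"x":1,"y":0.93},{"x":1,"y":0.93},{"x":1,"y":0.93},{"x":1,"y":0.93},{"x":1,"y":0.93}]'
python3 -m inch '[{"x":1,"y":0.93},{"x":1,"y":0.93},{"x":1,"y":0.93},{"x":1,"y":0.93},{"x":1,"y":0.93}]'
python3 -m inch '[{"yaw":-1},{"yaw":-1},{"yaw":-1},{"yaw":-1},{"yaw":-1}]'
```

```text
validation failed for argument at $[0]...
validation failed for argument at $[0]...
validation failed for argument at $[0]...
validation failed for argument at $[0]...
validation failed for argument at $[0]...
```

```bash
python3 -m inch '[{"x":0,"y":0,"z":-1,"yaw":0},{"x":0,"y":0,"z":-1,"yaw":0},{"x":0,"y":0,"z":-1,"yaw":0},{"x":1,"y":0.93,"z":0,"yaw":0},{"x":1,"y":0.93,"z":0,"yaw":0}]' 1 9
```

```text
time_s: 0.52
tcp_pos: [0.1924, 0.6001, 0.3085]
eef_rot: [179.3, -0.1, -13.3]
contact_force: [0.4, -1.3, -0.4]
gripper_width: 0.088
```

```bash
for i in 1 2 3; do python3 -m inch '[{"x":1,"y":0.93,"z":0,"yaw":0},{"x":1,"y":0.93,"z":0,"yaw":0},{"x":1,"y":0.93,"z":0,"yaw":0},{"x":1,"y":0.93,"z":0,"yaw":0},{"x":1,"y":0.93,"z":0,"yaw":0}]';done
python3 -m inch '[{"x":0,"y":0,"z":0,"yaw":-1},{"x":0,"y":0,"z":0,"yaw":-1},{"x":0,"y":0,"z":0,"yaw":-1},{"x":0,"y":0,"z":0,"yaw":-1},{"x":0,"y":0,"z":0,"yaw":-1}]'
python3 - <<'E'
from h import *
c=r.camera_info("wrist");print(c)
i,d=r.capture("wrist");cv2.imwrite("pics/w1.png",i[:,:,::-1]);np.save("pics/w1.npy",d);np.save("pics/w1p.npy",c["pose"])
E
```

```text
time_s: 0.93
tcp_pos: [0.2895, 0.4519, 0.3087]
eef_rot: [179.2, -0.1, -13.1]
contact_force: [0.3, 0.0, 0.1]
gripper_width: 0.0877
time_s: 1.35
tcp_pos: [0.3872, 0.3016, 0.3098]
eef_rot: [179.1, -0.0, -13.0]
contact_force: [0.7, 0.1, 0.0]
gripper_width: 0.0878
time_s: 1.77
tcp_pos: [0.4849, 0.1516, 0.3115]
eef_rot: [179.1, 0.0, -12.9]
contact_force: [0.8, 1.2, 0.2]
gripper_width: 0.0877
time_s: 2.18
tcp_pos: [0.4873, 0.1431, 0.3093]
eef_rot: [179.1, 0.6, 7.2]
contact_force: [0.3, 0.6, 0.0]
gripper_width: 0.0877
{'mtx': array([[325.1922621 ,   0.        , 276.61014979],
       [  0.        , 325.1922621 , 203.86398827],
       [  0.        ,   0.        ,   1.        ]]), 'pose': array([[ 0.12385004, -0.94496842, -0.30281324,  0.5684535 ],
       [-0.99217179, -0.11300359, -0.05315386,  0.15562422],
       [ 0.01600973,  0.30702586, -0.9515665 ,  0.4563222 ],
       [ 0.        ,  0.        ,  0.        ,  1.        ]])}
```

View pics/w1.png

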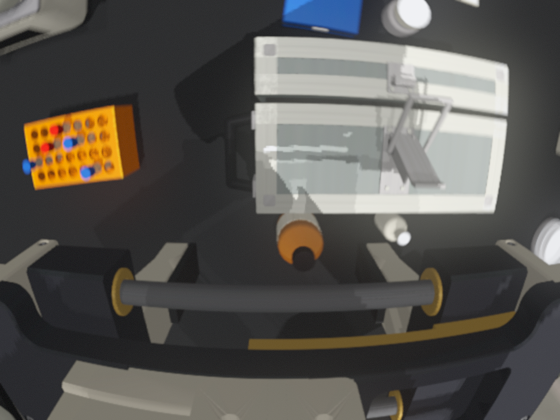

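```bash
cat >> h.py <<'E'
def rays(P,K,uv):
    uv=np.asarray(uv,float);q=(uv-[K[0,2],K[1,2]])/K[0,0];t=np.linalg.norm(q,axis=-1,keepdims=True)
    dc=np.concatenate([q/np.maximum(t,1e-9)*np.tan(t),np.ones_like(t)],-1)  # unit depth
    return dc@P[:3,:3].T
def wcloud(P,K,d):
    v,u=np.mgrid[:d.shape[0],:d.shape[1]]
    return rays(P,K,np.stack([u,v],-1))*d[...,None]+P[:3,3]
E
python3 - <<'E'
from h import *
P=np.load("pics/w1p.npy");d=np.load("pics/w1.npy");K=r.camera_info("wrist")["mtx"]
p=wcloud(P,K,d)
m=(abs(p[...,2]-.17)<.007)&(d>0);w=np.zeros_like(m);w[30:220,245:515]=1
q=p[m&w];R=cv2.minAreaRect((q[:,:2]*1000).astype(np.float32));print(np.median(q[:,2]),R,cv2.boxPoints(R).round(0).tolist())
def onz(uv,z):
    g=rays(P,K,[uv])[0];return P[:3,3]+g*(z-P[2,3])/g[2]
for nm,uv in dict(seamL=(258,100),seamR=(506,118),keep=(402,78),plate=(392,95)).items(): print(nm,onz(uv,.17 if 'seam' in nm else .178).round(4))
w[:]=0;w[60:200,380:460]=1
for z0 in(.19,.205,.22,.235):
    s=w&(p[...,2]>z0)&(p[...,2]<z0+.015)&(d>0);print(z0,s.sum(),p[s].mean(0).round(4),p[s].min(0).round(4),p[s].max(0).round(4))
for uv in[(431,97),(430,99),(412,95),(448,103),(425,186),(427,175),(395,115),(430,118)]:
    print(uv,p[uv[1],uv[0]].round(4))
im=cv2.imread("pics/w1.png")[30:230,350:520];cv2.imwrite("pics/w1c.png",cv2.resize(im,None,fx=3,fy=3,interpolation=cv2.INTER_CUBIC))
E
```

```text
0.1706563635500449 ((560.6273193359375, 37.02980041503906), (160.70877075195312, 262.9405517578125), 6.336127281188965) [[466.0, 159.0], [495.0, -103.0], [655.0, -85.0], [626.0, 177.0]]
seamL [0.5692 0.1673 0.17  ]
seamR [ 0.6006 -0.089   0.17  ]
keep [0.6091 0.0444 0.178 ]
plate [0.5919 0.0517 0.178 ]
0.19 520 [0.5485 0.0388 0.1987] [0.5327 0.0166 0.1901] [0.5594 0.0557 0.205 ]
0.205 736 [0.5484 0.0386 0.2127] [0.5231 0.0183 0.205 ] [0.5765 0.0578 0.22  ]
0.22 809 [0.5528 0.0387 0.2276] [0.5223 0.0204 0.22  ] [0.5946 0.0591 0.235 ]
0.235 538 [0.5573 0.0375 0.2389] [0.5247 0.0206 0.235 ] [0.5944 0.0594 0.2463]
(431, 97) [0.5923 0.0422 0.2354]
(430, 99) [0.5906 0.0431 0.236 ]
(412, 95) [0.5903 0.0577 0.2353]
(448, 103) [0.5911 0.0273 0.2362]
(425, 186) [0.5276 0.0383 0.2451]
(427, 175) [0.5335 0.0302 0.2296]
(395, 115) [0.5749 0.0434 0.1717]
(430, 118) [0.5792 0.0072 0.1721]
```

View pics/w1c.png

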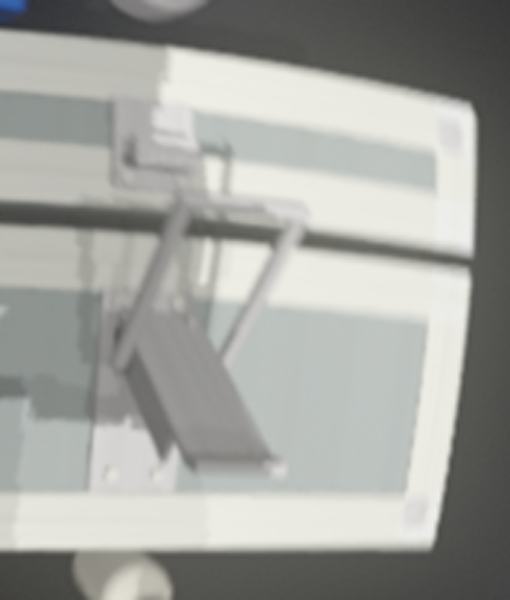

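The bar measures about (0.591, 0.0425, z 0.2335) and the wires are at case y ±17, so the latch line passes through (0.5815, 0.0415). The fingers go over the wires next.

```bash
python3 -m inch '[{"x":0.66,"y":0.9,"z":0,"yaw":0},{"x":0.66,"y":0.9,"z":0,"yaw":0},{"x":0.66,"y":0.9,"z":0,"yaw":0},{"x":0.66,"y":0.9,"z":0,"yaw":0},{"x":0.66,"y":0.9,"z":0,"yaw":0}]'
python3 -m inch '[{"x":0,"y":0,"z":0.5,"yaw":0},{"x":0,"y":0,"z":0.5,"yaw":0},{"x":0,"y":0,"z":0.5,"yaw":0},{"x":0,"y":0,"z":0,"yaw":0}]'
```

```text
time_s: 2.65
tcp_pos: [0.5838, 0.0422, 0.3103]
eef_rot: [179.2, 0.6, 7.5]
contact_force: [0.6, 0.5, 0.5]
gripper_width: 0.0876
time_s: 2.98
tcp_pos: [0.5867, 0.0368, 0.2692]
eef_rot: [179.1, 0.7, 6.7]
contact_force: [-0.3, 0.5, -0.7]
gripper_width: 0.0878
```

```bash
python3 -m inch '[{"x":-0.08,"y":-0.21,"z":0,"yaw":0},{"x":0,"y":0,"z":0.5,"yaw":0},{"x":0,"y":0,"z":0.5,"yaw":0},{"x":0,"y":0,"z":0.4,"yaw":0},{"x":0,"y":0,"z":0,"yaw":0}]'
python3 - <<'E'
from h import *
c=r.camera_info("wrist")
i,d=r.capture("wrist");cv2.imwrite("pics/w2.png",i[:,:,::-1]);np.save("pics/w2.npy",d);np.save("pics/w2p.npy",c["pose"])
s=r.get_state();print(s["tcp_pos"],s["eef_rot"])
cv2.imwrite("pics/w2c.png",cv2.resize(i[60:340,90:470,::-1],None,fx=2,fy=2))
E
```

```text
time_s: 3.4
tcp_pos: [0.5837, 0.0431, 0.2356]
eef_rot: [179.1, 0.6, 6.5]
contact_force: [-0.7, -0.4, -1.1]
gripper_width: 0.0875
[0.58427666 0.04312393 0.23676096] [179.07602192   0.51053086   6.53253798]
```

View pics/w2c.png

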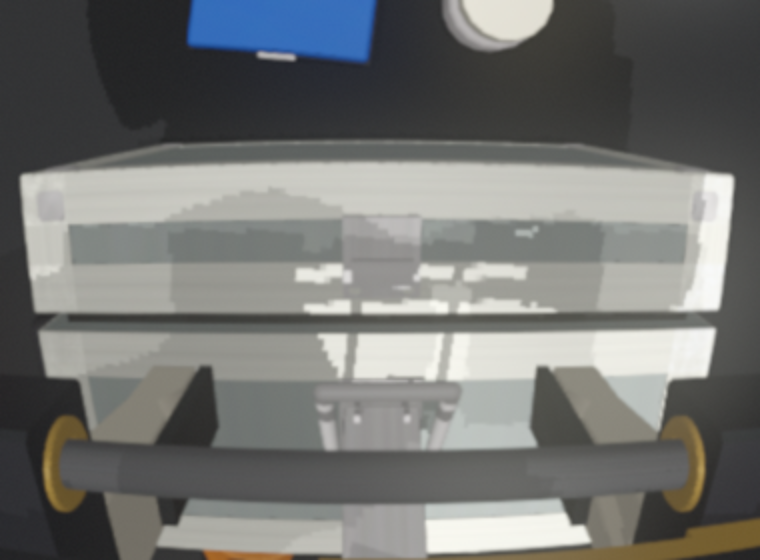

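```bash
python3 - <<'E'
from h import *
P=np.load("pics/w2p.npy");d=np.load("pics/w2.npy");K=r.camera_info("wrist")["mtx"]
p=wcloud(P,K,d);e=np.deg2rad(6.6);o=np.array([.5815,.0415])
def cs(q): q=np.atleast_2d(q);x=q[:,:2]-o;return np.c_[x@[np.cos(e),np.sin(e)],x@[-np.sin(e),np.cos(e)],q[:,2]]
w=np.zeros(d.shape,bool);w[245:290,235:330]=1
s=w&(p[...,2]>.205)&(d>0);c=cs(p[s]);print(len(c),c.min(0),c.max(0))
row=256
for u in range(244,326,6): print(u,cs(p[row,u]).round(4)[0],end=';')
# fingers inner faces
for n,(a,b) in dict(L=(160,215),R=(340,395)).items():
    s=np.zeros(d.shape,bool);s[240:320,a:b]=1;s&=(p[...,2]>.215)&(d>0)&(d<.4);c=cs(p[s]);print(n,len(c),np.percentile(c[:,1],[1,50,99]).round(4),np.percentile(c[:,2],[1,50,99]).round(3),np.percentile(c[:,0],[1,50,99]).round(3))
s=r.get_state();print(cs(s["tcp_pos"]))
# seam/lid edges: keeper, corners of lid top in row
mm=(abs(p[...,2]-.17)<.006)&(d>0);mm[:,:100]=0;mm[:,460:]=0;c=cs(p[mm]);print(np.percentile(c,[.5,99.5],axis=0).round(4))
E
```

```text
1606 [-0.02572678 -0.02091639  0.20563586] [0.0357424  0.01694192 0.30710129]
244 [-0.0238  0.0242  0.1706];250 [0.0098 0.0148 0.2362];256 [0.01   0.0117 0.2366];262 [0.0097 0.0087 0.2361];268 [0.0101 0.0057 0.237 ];274 [0.0096 0.0027 0.236 ];280 [ 0.0099 -0.0004  0.2366];286 [ 0.0096 -0.0034  0.236 ];292 [ 0.0097 -0.0064  0.2364];298 [ 0.0093 -0.0095  0.2358];304 [ 0.0094 -0.0125  0.2359];310 [ 0.0093 -0.0156  0.2359];316 [ 0.0097 -0.0185  0.2369];322 [-0.0244 -0.033   0.1707];L 3181 [0.0201 0.0452 0.0592] [0.226 0.271 0.309] [-0.006  0.014  0.035]
R 3204 [-0.0567 -0.0421 -0.0156] [0.227 0.273 0.31 ] [-0.006  0.014  0.035]
[[0.00294491 0.00129403 0.23676096]]
[[-0.0991 -0.1304  0.1653]
 [ 0.0588  0.126   0.1734]]
```

The bar's middle is 3.3 mm to tool +y. I'll correct that, lower 3 mm and pinch.

```bash
sed -i '$a o=np.array([.5826,.0397]);e=np.deg2rad(6.6)\ndef cs(q):\n    q=np.atleast_2d(q);x=q[:,:2]-o;return np.c_[x@[np.cos(e),np.sin(e)],x@[-np.sin(e),np.cos(e)],q[:,2]]' h.py
python3 -m inch '[{"x":0,"y":0.13,"z":0.13,"yaw":0},{"x":0,"y":0,"z":0,"yaw":0}]'
python3 -m inch '[{"x":0,"y":0,"z":0,"yaw":0},{"x":0,"y":0,"z":0,"yaw":0},{"x":0,"y":0,"z":0,"yaw":0},{"x":0,"y":0,"z":0,"yaw":0},{"x":0,"y":0,"z":0,"yaw":0}]' -1 9
python3 -m inch '[{"x":0,"y":0,"z":0,"yaw":0},{"x":0,"y":0,"z":0,"yaw":0},{"x":0,"y":0,"z":0,"yaw":0},{"x":0,"y":0,"z":0,"yaw":0},{"x":0,"y":0,"z":0,"yaw":0}]'
```

```text
time_s: 3.62
tcp_pos: [0.5852, 0.0403, 0.235]
eef_rot: [179.1, 0.4, 6.6]
contact_force: [-0.0, 0.5, 0.2]
gripper_width: 0.0878
time_s: 4.03
tcp_pos: [0.5862, 0.0403, 0.2374]
eef_rot: [179.1, 0.2, 6.5]
contact_force: [0.3, 0.3, -0.7]
gripper_width: 0.06
time_s: 4.45
tcp_pos: [0.5863, 0.04, 0.2376]
eef_rot: [179.1, 0.2, 6.5]
contact_force: [-0.2, -0.5, -0.2]
gripper_width: 0.0373
```

```bash

python3 -m inch '[{"x":0,"y":0,"z":0,"yaw":0},{"x":0,"y":0,"z":0,"yaw":0},{"x":-0.06,"y":0,"z":0.2,"yaw":0},{"x":0,"y":0,"z":0,"yaw":0}]' 0.15 9
python3 -m inch '[{"x":0,"y":0,"z":0,"yaw":0},{"x":0,"y":0,"z":0,"yaw":0},{"x":0,"y":0,"z":0,"yaw":0},{"x":0,"y":0,"z":0,"yaw":0}]'
```

```text
time_s: 4.78
tcp_pos: [0.5847, 0.0399, 0.2321]
eef_rot: [179.1, 0.2, 6.5]
contact_force: [0.1, 0.5, 0.1]
gripper_width: 0.0497
time_s: 5.12
tcp_pos: [0.5844, 0.0399, 0.2316]
eef_rot: [179.1, 0.2, 6.5]
contact_force: [0.9, 0.6, -0.4]
gripper_width: 0.0503
```

```bash

python3 -m inch '[{"x":0,"y":0,"z":-0.05,"yaw":0},{"x":0,"y":0,"z":0,"yaw":0},{"x":0,"y":0,"z":0,"yaw":0},{"x":0,"y":0,"z":0,"yaw":0},{"x":0,"y":0,"z":0,"yaw":0}]' -1 9
python3 -m inch '[{"x":0,"y":0,"z":0,"yaw":0},{"x":0,"y":0,"z":0,"yaw":0}]' - 10
```

```text
time_s: 5.53
tcp_pos: [0.5844, 0.0398, 0.2331]
eef_rot: [179.1, 0.2, 6.5]
contact_force: [-0.2, -0.2, -0.3]
gripper_width: 0.0371
time_s: 5.7
tcp_pos: [0.5844, 0.0398, 0.2331]
eef_rot: [179.1, 0.2, 6.5]
contact_force: [-1.0, -1.0, -0.0]
gripper_width: 0.0375
```

```bash

python3 -m inch '[{"x":0.16,"y":0,"z":0.14,"yaw":0},{"x":0.16,"y":0,"z":0.14,"yaw":0},{"x":0.13,"y":0,"z":0.165,"yaw":0},{"x":0.13,"y":0,"z":0.165,"yaw":0},{"x":0,"y":0,"z":0,"yaw":0}]'
python3 - <<'E'
from h import *
print(cs(r.get_state()["tcp_pos"]))
c=r.camera_info("wrist")
i,d=r.capture("wrist");np.save("pics/w3.npy",d);np.save("pics/w3p.npy",c["pose"]);cv2.imwrite("pics/w3.png",i[:,:,::-1])
p=wcloud(c["pose"],c["mtx"],d)
w=np.zeros(d.shape,bool);w[230:300,240:330]=1
for row in range(225,300,4):print(row,cs(p[row,278]).round(4)[0])
E
```

```text
time_s: 6.12
tcp_pos: [0.5988, 0.0412, 0.2156]
eef_rot: [179.1, 0.4, 6.5]
contact_force: [-0.2, 0.2, 1.4]
gripper_width: 0.0375
[[ 0.01623811 -0.00032054  0.21557508]]
225 [ 0.0273 -0.0017  0.1832]
229 [ 0.0245 -0.0017  0.1825]
233 [ 0.0221 -0.0017  0.1829]
237 [ 0.0198 -0.0017  0.1838]
241 [ 0.0115 -0.0019  0.1712]
245 [ 0.0087 -0.0019  0.1713]
249 [ 0.001  -0.0021  0.1613]
253 [ 0.0249 -0.001   0.2155]
257 [ 0.0237 -0.001   0.2178]
261 [ 0.0216 -0.001   0.218 ]
265 [-0.0063 -0.0019  0.1708]
269 [-0.0095 -0.0019  0.1706]
273 [-0.0123 -0.0019  0.1712]
277 [-0.0151 -0.0019  0.1718]
281 [-0.0184 -0.0019  0.1716]
285 [4.790e-02 2.000e-04 2.828e-01]
289 [0.0485 0.0003 0.2859]
293 [0.0474 0.0003 0.2862]
297 [0.0469 0.0003 0.2875]
```

```bash
cat > bar.py <<'E'
from h import *
import sys
s=r.get_state();print("tcp",cs(s["tcp_pos"]).round(4),"F",s["contact_force"].round(1))
c=r.camera_info("wrist");i,d=r.capture("wrist");cv2.imwrite(f"pics/{sys.argv[1]}.png",i[:,:,::-1])
p=wcloud(c["pose"],c["mtx"],d)
for u in (262,278,292):
    print(u,*[f"{row}:{a[0]*1e3:.1f},{a[2]*1e3:.1f}" for row in range(200,300,3) for a in cs(p[row,u]) if a[2]>.178 and a[2]<.27])
E
python3 -m inch '[{"x":0.11,"y":0,"z":0.17,"yaw":0},{"x":0.10,"y":0,"z":0.17,"yaw":0},{"x":0.08,"y":0,"z":0.18,"yaw":0},{"x":0.06,"y":0,"z":0.15,"yaw":0},{"x":0,"y":0,"z":0,"yaw":0}]'
python3 bar.py w4
```

```text
time_s: 6.58
tcp_pos: [0.6074, 0.0421, 0.1968]
eef_rot: [179.1, 0.5, 6.5]
contact_force: [-1.8, 1.1, 1.5]
gripper_width: 0.0375
tcp [[ 0.0249 -0.0005  0.1968]] F [-1.8  1.1  1.5]
262 248:28.4,180.1 251:27.8,182.6 254:32.0,194.7 257:31.4,196.9 260:29.4,196.3 263:20.7,183.4 287:57.1,265.7 290:57.1,267.2 293:56.3,267.6 296:55.5,267.9 299:55.9,270.0
278 248:28.5,180.3 251:28.3,183.8 254:32.5,195.8 257:31.2,196.6 260:30.1,197.8 263:20.4,183.1 287:57.5,266.4 290:56.9,267.0 293:57.2,269.0 296:56.3,269.1 299:55.4,269.3
292 248:28.1,179.7 251:27.7,182.7 254:32.1,195.3 257:31.1,196.6 260:29.6,197.0 263:20.7,183.7 287:56.8,265.3 290:57.7,268.2 293:56.5,268.0 296:56.2,269.0 299:55.5,269.6
```

```bash

python3 -m inch '[{"x":0,"y":0,"z":0,"yaw":0},{"x":0,"y":0,"z":0,"yaw":0},{"x":0,"y":0,"z":-0.2,"yaw":0},{"x":0,"y":0,"z":0,"yaw":0}]' 0.15 10
python3 bar.py w5
python3 -m inch '[{"x":0,"y":0,"z":0,"yaw":0},{"x":0,"y":0,"z":0,"yaw":0},{"x":0,"y":0,"z":0,"yaw":0},{"x":0,"y":0,"z":0,"yaw":0},{"x":0,"y":0,"z":0,"yaw":0}]' -1 10
```

```text
time_s: 6.97
tcp_pos: [0.6091, 0.0423, 0.2035]
eef_rot: [179.1, 0.3, 6.5]
contact_force: [0.3, -0.2, 0.6]
gripper_width: 0.0499
tcp [[ 0.0266 -0.0005  0.2035]] F [ 0.3 -0.2  0.6]
262 248:28.9,184.1 251:32.2,194.8 254:31.9,197.8 257:29.8,197.1 260:27.8,196.6
278 248:28.5,183.2 251:32.5,195.5 254:31.8,197.6 257:30.2,198.1 260:27.9,197.0
292 248:28.4,183.3 251:32.8,196.3 254:31.5,197.2 257:29.8,197.4 260:27.7,196.8
time_s: 7.43
tcp_pos: [0.6091, 0.0425, 0.2037]
eef_rot: [179.1, 0.2, 6.5]
contact_force: [-0.7, 0.3, -0.2]
gripper_width: 0.0373
```

View pics/w5.png

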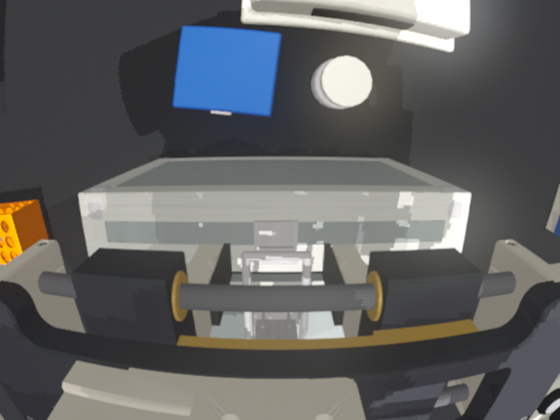

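```bash

python3 -m inch '[{"x":0,"y":0,"z":0,"yaw":0},{"x":0,"y":0,"z":0,"yaw":0},{"x":-0.1,"y":0,"z":0.08,"yaw":0},{"x":0,"y":0,"z":0,"yaw":0}]' 0.15 10
python3 -m inch '[{"x":0,"y":0,"z":0,"yaw":0},{"x":0,"y":0,"z":0,"yaw":0},{"x":0,"y":0,"z":0,"yaw":0},{"x":0,"y":0,"z":0,"yaw":0},{"x":0,"y":0,"z":0,"yaw":0}]' -1 10
python3 -m inch '[{"x":0.12,"y":0,"z":0,"yaw":0},{"x":0.12,"y":0,"z":0.05,"yaw":0},{"x":0,"y":0,"z":0,"yaw":0}]'
python3 bar.py w6
```

```text
time_s: 7.77
tcp_pos: [0.6064, 0.042, 0.2014]
eef_rot: [179.1, 0.2, 6.5]
contact_force: [-0.5, -0.4, 0.2]
gripper_width: 0.0498
time_s: 8.18
tcp_pos: [0.6061, 0.0421, 0.2012]
eef_rot: [179.1, 0.3, 6.5]
contact_force: [-0.4, 0.1, -0.5]
gripper_width: 0.0372
time_s: 8.43
tcp_pos: [0.6105, 0.0426, 0.1991]
eef_rot: [179.1, 0.5, 6.5]
contact_force: [1.1, 1.0, -0.2]
gripper_width: 0.0374
tcp [[ 0.0281 -0.0004  0.1991]] F [ 1.1  1.  -0.2]
262 248:36.8,193.1 251:35.7,194.4 254:34.3,195.1 257:31.8,193.7 260:24.5,183.2 263:22.8,183.6 266:21.0,183.8 287:60.6,268.3 290:60.5,269.8 293:59.0,269.0
278 248:36.5,192.6 251:35.8,194.8 254:34.5,195.8 257:26.1,182.7 260:24.2,182.7 263:22.9,183.9 266:21.0,183.9 287:60.0,267.6 290:59.7,268.7
292 248:36.4,192.7 251:35.7,194.7 254:33.9,194.7 257:26.9,184.4 260:24.3,183.2 263:22.7,183.8 266:20.6,183.5 287:60.6,268.5 290:60.0,269.2 293:59.5,269.9
```

```bash

python3 -m inch '[{"x":0,"y":0,"z":0.13,"yaw":0},{"x":0,"y":0,"z":0.13,"yaw":0},{"x":0,"y":0,"z":0.12,"yaw":0},{"x":0,"y":0,"z":0,"yaw":0}]'
python3 bar.py w7
```

```text
time_s: 8.82
tcp_pos: [0.6117, 0.0426, 0.1894]
eef_rot: [179.1, 0.3, 6.5]
contact_force: [-0.2, 1.3, 2.0]
gripper_width: 0.0371
tcp [[ 0.0292 -0.0004  0.1894]] F [-0.2  1.3  2. ]
262 248:37.4,182.3 251:36.7,184.5 254:36.1,186.9 257:32.9,184.1 263:28.3,182.1 266:26.7,182.6 269:25.1,183.0 272:23.0,182.7 275:21.4,183.1 278:20.3,184.4 287:61.8,259.3 290:61.7,260.6 293:60.9,261.0 296:59.9,261.0 299:60.2,262.9
278 248:37.1,182.0 251:37.0,185.3 254:35.4,185.6 257:32.8,184.0 263:28.5,182.5 266:27.1,183.3 269:25.4,183.6 272:23.2,183.1 275:21.4,183.2 278:19.4,183.1 287:60.7,257.6 290:61.0,259.7 293:60.6,260.6 296:60.0,261.2 299:59.3,261.7
292 248:36.9,181.6 251:36.7,184.8 254:35.4,185.7 257:32.8,184.1 263:28.3,182.4 266:26.5,182.4 269:25.2,183.6 272:22.7,182.4 275:21.4,183.4 278:19.9,184.1 287:61.6,259.1 290:61.6,260.7 293:61.1,261.4 296:60.5,262.0 299:58.8,261.1
```

```bash

python3 -m inch '[{"x":-0.02,"y":0,"z":0.12,"yaw":0},{"x":0,"y":0,"z":0.12,"yaw":0},{"x":0,"y":0,"z":0,"yaw":0}]'
python3 bar.py w8
```

```text
time_s: 9.12
tcp_pos: [0.6116, 0.0426, 0.1835]
eef_rot: [179.1, 0.3, 6.5]
contact_force: [-0.3, 0.0, 0.6]
gripper_width: 0.0371
tcp [[ 0.0291 -0.0004  0.1835]] F [-0.3  0.   0.6]
262 254:34.9,178.6 257:32.9,178.2 269:28.4,183.2 272:26.7,183.4 275:25.3,184.1 278:23.5,184.1 281:21.2,183.3 284:19.9,184.2 287:61.9,253.8 290:61.0,254.0 293:60.5,254.8 296:59.8,255.3 299:58.9,255.4
278 254:34.8,178.6 257:32.9,178.3 269:28.0,182.5 272:27.0,183.9 275:24.0,181.9 278:23.0,183.4 281:21.5,183.9 284:19.8,184.2 287:60.6,251.9 290:61.1,254.2 293:60.6,254.9 296:60.1,255.8 299:59.8,256.7
292 254:34.9,179.0 269:27.7,182.2 272:26.7,183.6 275:24.6,183.0 278:22.9,183.3 281:21.0,183.3 284:18.8,182.7 287:61.9,254.0 290:60.9,254.0 293:61.6,256.5 296:59.9,255.4 299:59.1,255.9
```

```bash

python3 -m inch '[{"x":-0.11,"y":0,"z":0,"yaw":0},{"x":-0.11,"y":0,"z":0,"yaw":0},{"x":0,"y":0,"z":0,"yaw":0}]'
python3 bar.py w9
```

```text
time_s: 9.42
tcp_pos: [0.6095, 0.0424, 0.1852]
eef_rot: [179.1, -0.2, 6.6]
contact_force: [-1.8, 0.7, 1.1]
gripper_width: 0.037
tcp [[ 0.027  -0.0004  0.1852]] F [-1.8  0.7  1.1]
262 248:35.3,178.3 251:34.2,179.8 254:32.8,180.4 257:30.9,180.0 263:28.1,181.6 266:27.3,183.5 269:25.2,182.7 272:24.1,184.1 275:22.1,183.7 278:20.0,183.3 287:58.7,254.8 290:58.4,256.0 293:57.3,255.8 296:57.3,257.4 299:56.5,257.7
278 251:34.5,180.3 254:32.9,180.7 257:30.5,179.4 263:28.3,182.1 266:27.3,183.4 269:25.6,183.7 272:23.5,183.1 275:22.0,183.6 278:20.1,183.5 287:58.2,254.1 290:58.3,255.8 293:58.1,257.1 296:57.4,257.6 299:56.9,258.3
292 248:35.1,178.2 251:34.6,180.7 254:32.7,180.5 257:30.6,179.8 263:28.4,182.3 266:27.3,183.7 269:25.1,183.0 272:22.7,181.9 275:21.3,182.7 278:20.6,184.5 287:59.0,255.5 290:58.8,256.6 293:57.8,256.7 296:57.5,257.7 299:56.6,257.9
```

```bash

python3 -m inch '[{"x":0.02,"y":0,"z":0.1,"yaw":0},{"x":0,"y":0,"z":0.02,"yaw":0},{"x":-0.14,"y":0,"z":0.05,"yaw":0},{"x":-0.14,"y":0,"z":0.05,"yaw":0},{"x":0,"y":0,"z":0,"yaw":0}]'
python3 bar.py w10
```

```text
time_s: 9.88
tcp_pos: [0.6074, 0.0423, 0.1821]
eef_rot: [179.1, -0.7, 6.7]
contact_force: [-3.0, -0.4, 0.5]
gripper_width: 0.0374
tcp [[ 0.0249 -0.0003  0.1821]] F [-3.  -0.4  0.5]
262 263:27.9,182.2 266:27.0,183.8 269:24.5,182.4 272:23.6,183.9 275:21.5,183.3 278:20.3,184.3 287:55.4,251.2 290:55.8,253.5 293:55.3,254.2 296:54.2,254.1 299:53.5,254.6
278 263:28.4,183.3 266:27.1,184.0 269:24.9,183.2 272:23.6,184.0 275:21.7,183.7 278:20.3,184.4 287:55.6,251.6 290:55.4,252.9 293:55.6,254.7 296:54.6,254.8 299:53.7,254.9
292 263:28.5,183.5 266:26.9,183.8 269:24.6,182.8 272:23.5,184.0 275:21.4,183.4 278:20.1,184.3 287:56.0,252.3 290:55.6,253.3 293:55.1,254.1 296:54.6,254.9 299:53.3,254.5
```

```bash
sed -i 's/a\[2\]>.178 and a\[2\]<.27/a[2]>.173 and a[2]<.2 and a[0]>.018/' bar.py
python3 bar.py w11; python3 - <<'E'
from h import *
a=cv2.imread("pics/w11.png")[215:345,190:370]
i,d=r.capture("side");b=i[120:220,240:340,::-1]
i,d=r.capture("scene");c=i[130:230,260:360,::-1]
b=np.vstack([cv2.resize(x,(290,290),interpolation=cv2.INTER_CUBIC) for x in(b,c)])
cv2.imwrite("pics/m11.png",np.hstack([cv2.resize(a,(500,361),interpolation=cv2.INTER_CUBIC),np.zeros((361,0,3),np.uint8)]) if 0 else np.hstack([cv2.copyMakeBorder(cv2.resize(a,(500,361),interpolation=cv2.INTER_CUBIC),0,219,0,0,0),b]))
E
```

```text
tcp [[ 0.0248 -0.0003  0.1819]] F [1.5 0.9 1. ]
262 245:34.1,173.5 248:33.4,175.8 251:31.9,176.3 254:30.6,177.2 257:26.8,173.1 263:28.5,183.4 266:26.9,183.7 269:24.8,183.0 272:22.8,182.5 275:21.1,182.8 278:20.2,184.3
278 239:37.3,173.1 248:33.3,175.6 251:32.0,176.5 254:30.4,176.9 263:28.0,182.5 266:27.0,184.0 269:24.9,183.3 272:22.8,182.6 275:20.9,182.4 278:20.5,184.9
292 248:33.1,175.4 251:32.4,177.6 254:30.8,177.9 257:26.8,173.3 260:24.9,173.0 263:28.6,183.8 266:26.6,183.4 269:24.9,183.4 272:22.8,182.7 275:21.0,182.8 278:19.3,183.0
```

View pics/m11.png

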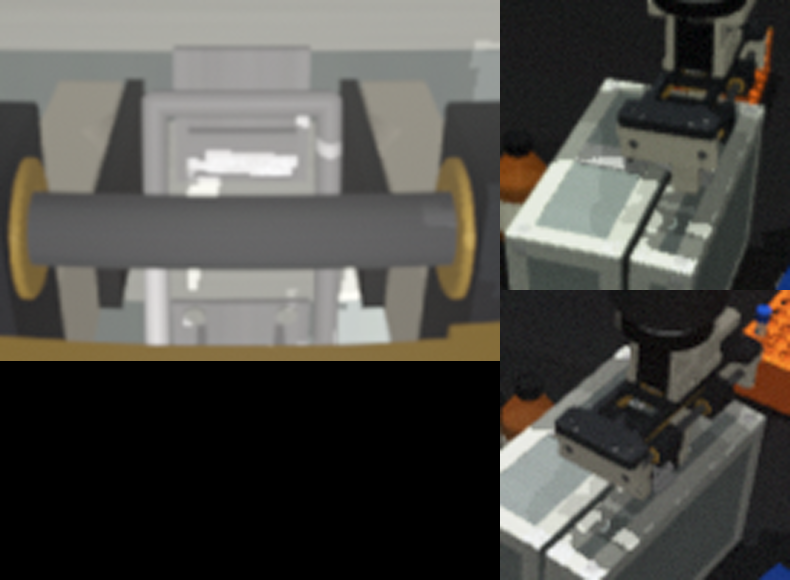

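```bash

python3 -m inch '[{"x":-0.14,"y":0,"z":-0.02,"yaw":0},{"x":-0.14,"y":0,"z":0,"yaw":0},{"x":0,"y":0,"z":0,"yaw":0}]'
python3 bar.py w12
```

```text
time_s: 10.33
tcp_pos: [0.602, 0.0417, 0.1823]
eef_rot: [179.1, -0.9, 6.7]
contact_force: [-0.6, -0.4, 2.4]
gripper_width: 0.0375
tcp [[ 0.0195 -0.0003  0.1823]] F [-0.6 -0.4  2.4]
262 248:28.4,176.8 251:28.4,180.5 254:28.1,183.6 257:26.6,183.8 260:24.7,183.5 263:22.9,183.2 266:21.4,183.7
278 230:37.0,173.0 239:31.9,173.1 242:30.2,173.1 248:28.3,176.6 251:28.5,180.8 254:27.7,182.6 257:26.2,183.1 260:24.7,183.5 263:22.8,183.2 266:21.2,183.3
292 242:30.2,173.3 245:28.4,173.2 248:28.3,176.7 251:28.4,180.7 254:27.6,182.6 257:26.0,182.8 260:24.6,183.5 263:22.7,183.0 266:21.0,183.2
```

```bash

python3 -m inch '[{"x":0,"y":0,"z":0,"yaw":0},{"x":0,"y":0,"z":0,"yaw":0},{"x":0,"y":0,"z":0,"yaw":0},{"x":0,"y":0,"z":-0.3,"yaw":0},{"x":0,"y":0,"z":-0.6,"yaw":0}]' 0.3 10
python3 -m inch '[{"x":0,"y":0,"z":-1,"yaw":0},{"x":0,"y":0,"z":-1,"yaw":0},{"x":0,"y":0,"z":-1,"yaw":0},{"x":0,"y":0,"z":0,"yaw":0}]'
python3 - <<'E'
from h import *
s=r.get_state();print(cs(s["tcp_pos"]),s["eef_rot"])
c=r.camera_info("wrist");i,d=r.capture("wrist");np.save("pics/w13.npy",d);np.save("pics/w13p.npy",c["pose"])
cv2.imwrite("pics/w13.png",i[:,:,::-1]);cv2.imwrite("pics/w13c.png",cv2.resize(i[130:330,190:370,::-1],None,fx=3,fy=3,interpolation=cv2.INTER_CUBIC))
p=wcloud(c["pose"],c["mtx"],d)
for u in (250,262,278,292,300):
    print(u,*[f"{row}:{a[0]*1e3:.1f},{a[1]*1e3:.1f},{a[2]*1e3:.1f}" for row in range(150,330,5) for a in cs(p[row,u]) if a[2]>.174 and a[2]<.27])
E
```

```text
time_s: 10.8
tcp_pos: [0.5974, 0.0409, 0.2011]
eef_rot: [179.1, -0.2, 6.6]
contact_force: [1.0, -0.2, 0.3]
gripper_width: 0.0564
time_s: 11.13
tcp_pos: [0.596, 0.0419, 0.2814]
eef_rot: [179.0, -0.0, 6.6]
contact_force: [0.8, -0.0, 1.4]
gripper_width: 0.057
[[0.01356558 0.0006262  0.2813961 ]] [ 1.79015797e+02 -1.06835389e-02  6.62776438e+00]
250
262 190:27.6,10.6,178.1 255:-25.4,11.2,187.2 260:-25.4,10.9,196.4 265:-25.6,10.7,204.6 270:-25.2,10.5,213.3 275:-26.0,10.4,219.6 280:-25.4,10.2,227.8
278 190:28.7,-2.1,182.3 195:24.9,-2.1,183.6 200:20.5,-2.1,182.5 250:-27.1,-2.4,174.2 255:-25.4,-2.1,187.4 260:-25.4,-1.9,196.4 265:-25.4,-1.7,205.0 270:-25.1,-1.5,213.6 275:-25.2,-1.4,221.1 280:-25.9,-1.3,227.2
292 190:27.3,-13.5,177.3 255:-31.7,-14.5,175.0 265:-26.3,-12.7,203.7 270:-25.5,-12.1,213.2 275:-25.7,-11.7,220.4 280:-25.7,-11.3,227.8
300
```

View pics/w13c.png

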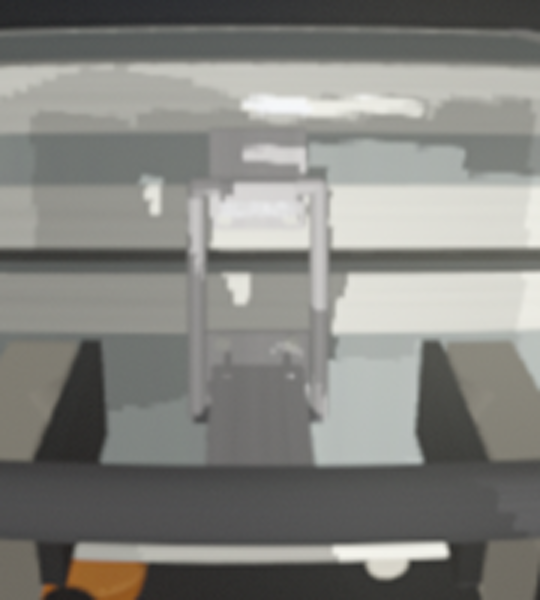

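The picture shows the bar behind the keeper's lip (crop 255,190), with the loop straight and the lever upright, its outer face at case x ≈ -25. Next I close the fingers and move in on the lever's keeper side.

```bash

python3 -m inch '[{"x":-0.3,"y":0.02,"z":0,"yaw":0},{"x":-0.3,"y":0,"z":0,"yaw":0},{"x":0,"y":0,"z":0,"yaw":0},{"x":0,"y":0,"z":0,"yaw":0},{"x":0,"y":0,"z":0,"yaw":0}]' -1 10
python3 -m inch '[{"x":0,"y":0,"z":0,"yaw":0},{"x":0,"y":0,"z":0,"yaw":0},{"x":0,"y":0,"z":0,"yaw":0},{"x":0,"y":0,"z":0,"yaw":0},{"x":0,"y":0,"z":0,"yaw":0}]'
python3 -m inch '[{"x":0,"y":0,"z":0.5,"yaw":0},{"x":0,"y":0,"z":0.5,"yaw":0},{"x":0,"y":0,"z":0.5,"yaw":0},{"x":0,"y":0,"z":0,"yaw":0},{"x":0,"y":0,"z":0,"yaw":0}]'
python3 -c '
from h import *
s=r.get_state();print(cs(s["tcp_pos"]),s["contact_force"])'
```

```text
time_s: 11.6
tcp_pos: [0.5763, 0.0392, 0.2767]
eef_rot: [179.1, 0.4, 6.6]
contact_force: [-0.0, 0.1, -0.1]
gripper_width: 0.0288
time_s: 12.02
tcp_pos: [0.576, 0.0392, 0.2751]
eef_rot: [179.0, 0.6, 6.6]
contact_force: [0.4, 0.8, 0.3]
gripper_width: 0.0007
time_s: 12.43
tcp_pos: [0.5768, 0.0386, 0.2372]
eef_rot: [179.0, 0.5, 6.6]
contact_force: [0.2, -0.9, -0.2]
gripper_width: 0.0006
[[-0.00586517 -0.00044055  0.23717411]] [ 0.20882166 -0.94696087 -0.1664407 ]
```

```bash

python3 -m inch '[{"x":-0.16,"y":0,"z":0,"yaw":0},{"x":-0.16,"y":0,"z":-0.02,"yaw":0},{"x":-0.16,"y":0,"z":-0.02,"yaw":0},{"x":-0.14,"y":0,"z":0,"yaw":0},{"x":-0.14,"y":0,"z":0,"yaw":0}]'
python3 -c '
from h import *
s=r.get_state();print(cs(s["tcp_pos"]),s["contact_force"])'
python3 -m inch '[{"x":-0.12,"y":0,"z":0,"yaw":0},{"x":-0.12,"y":0,"z":0,"yaw":0},{"x":0,"y":0,"z":0,"yaw":0}]'
python3 -c '
from h import *
s=r.get_state();print(cs(s["tcp_pos"]),s["contact_force"])'
```

```text
time_s: 12.85
tcp_pos: [0.5588, 0.0369, 0.2408]
eef_rot: [179.1, 0.2, 6.6]
contact_force: [3.3, -0.5, -2.1]
gripper_width: 0.0004
[[-2.39170903e-02 -6.16210397e-05  2.40760127e-01]] [ 3.31476406 -0.49464637 -2.08813969]
time_s: 13.1
tcp_pos: [0.553, 0.0365, 0.2422]
eef_rot: [179.1, -0.1, 6.6]
contact_force: [2.5, -0.1, -1.8]
gripper_width: 0.0003
[[-2.97802451e-02  2.36294696e-04  2.42213206e-01]] [ 2.52638278 -0.1471887  -1.78949965]
```

```bash

python3 -m inch '[{"x":-0.14,"y":0,"z":0.05,"yaw":0},{"x":-0.14,"y":0,"z":0.07,"yaw":0},{"x":-0.14,"y":0,"z":0.08,"yaw":0},{"x":-0.14,"y":0,"z":0.1,"yaw":0},{"x":-0.13,"y":0,"z":0.1,"yaw":0}]'
python3 -c '
from h import *
s=r.get_state();print(cs(s["tcp_pos"]),s["contact_force"])'
```

```text
time_s: 13.52
tcp_pos: [0.5403, 0.035, 0.2375]
eef_rot: [179.1, -0.9, 6.7]
contact_force: [2.7, 0.9, 7.6]
gripper_width: 0.0003
[[-4.26061450e-02  2.21131523e-04  2.37492220e-01]] [2.73660731 0.90381908 7.56063506]
```

```bash

python3 -m inch '[{"x":-0.15,"y":0,"z":0.06,"yaw":0},{"x":-0.14,"y":0,"z":0.09,"yaw":0},{"x":-0.14,"y":0,"z":0.1,"yaw":0},{"x":-0.13,"y":0,"z":0.12,"yaw":0}]'
python3 -c '
from h import *
s=r.get_state();print(cs(s["tcp_pos"]),s["contact_force"])'
```

```text
time_s: 13.85
tcp_pos: [0.5289, 0.0338, 0.2307]
eef_rot: [179.1, -1.4, 6.8]
contact_force: [4.0, -0.1, 3.7]
gripper_width: 0.0004
[[-0.05403661  0.00033322  0.23065698]] [ 3.95343742 -0.0806228   3.70112386]
```

```bash

python3 -m inch '[{"x":-0.12,"y":0,"z":0.13,"yaw":0},{"x":-0.12,"y":0,"z":0.15,"yaw":0},{"x":-0.11,"y":0,"z":0.16,"yaw":0},{"x":-0.1,"y":0,"z":0.16,"yaw":0}]'
python3 -c '
from h import *
s=r.get_state();print(cs(s["tcp_pos"]),s["contact_force"])'
```

```text
time_s: 14.18
tcp_pos: [0.5158, 0.0321, 0.2144]
eef_rot: [179.1, -1.4, 6.8]
contact_force: [0.1, -0.2, 0.8]
gripper_width: 0.0004
[[-6.72572808e-02  8.79548941e-05  2.14384581e-01]] [ 0.09594062 -0.18277138  0.78694809]
```

```bash

python3 -m inch '[{"x":0.0,"y":0,"z":0.12,"yaw":0},{"x":0.03,"y":0,"z":0.1,"yaw":0},{"x":0,"y":0,"z":0,"yaw":0}]'
python3 -c '
from h import *
s=r.get_state();print(cs(s["tcp_pos"]),s["contact_force"])'
python3 -m inch '[{"x":0.0,"y":0,"z":0.09,"yaw":0},{"x":0,"y":0,"z":0.06,"yaw":0},{"x":0,"y":0,"z":0,"yaw":0}]'
python3 -c '
from h import *
s=r.get_state();print(cs(s["tcp_pos"]),s["contact_force"])'
```

```text
time_s: 14.43
tcp_pos: [0.5125, 0.0309, 0.205]
eef_rot: [179.1, -0.9, 6.8]
contact_force: [-0.2, -0.4, 0.5]
gripper_width: 0.0004
[[-0.07066821 -0.00064345  0.20504515]] [-0.21375074 -0.4374301   0.48785263]
time_s: 14.68
tcp_pos: [0.5119, 0.0305, 0.2003]
eef_rot: [179.0, -0.7, 6.7]
contact_force: [-1.3, 1.3, 5.0]
gripper_width: 0.0005
[[-0.07133125 -0.00099677  0.20029541]] [-1.30825159  1.28115208  4.96912661]
```

```bash

python3 -m inch '[{"x":0.0,"y":0,"z":-0.5,"yaw":0},{"x":0,"y":0,"z":-1,"yaw":0},{"x":0,"y":0,"z":-1,"yaw":0},{"x":0,"y":0,"z":-1,"yaw":0},{"x":0,"y":0,"z":0,"yaw":0}]'
python3 - <<'E'
from h import *
s=r.get_state();print(cs(s["tcp_pos"]),s["contact_force"])
c=r.camera_info("wrist");i,d=r.capture("wrist")
cv2.imwrite("pics/w14c.png",cv2.resize(i[130:330,180:380,::-1],None,fx=3,fy=3,interpolation=cv2.INTER_CUBIC))
p=wcloud(c["pose"],c["mtx"],d)
for u in (264,278,290):
    print(u,*[f"{row}:{a[0]*1e3:.1f},{a[1]*1e3:.1f},{a[2]*1e3:.1f}" for row in range(120,330,4) for a in cs(p[row,u]) if a[2]>.174 and a[2]<.22])
for u in(200,220,340,360):print(u,*[f"{a[0]*1e3:.1f},{a[2]*1e3:.0f}" for row in range(120,330,2) for a in cs(p[row,u]) if abs(a[0]-.003)<.012 and .1<a[2]<.2])
for n in("scene","side"):
    i,d=r.capture(n);cv2.imwrite(f"pics/{n}9.png",i[:,:,::-1])
    p=cloud(n,d);z=cs(p.reshape(-1,3));k=(abs(z[:,1])<.013)&(z[:,0]>-.095)&(z[:,0]<-.05)&(z[:,2]>.172)&(z[:,2]<.26)
    print(n,k.sum(),np.median(z[k,2]),z[k,2].max())
E
```

```text
time_s: 15.1
tcp_pos: [0.5095, 0.0312, 0.289]
eef_rot: [178.9, -0.3, 6.7]
contact_force: [0.4, -0.9, 1.1]
gripper_width: 0.0007
[[-7.35666315e-02 -9.50183229e-05  2.88984842e-01]] [ 0.37049622 -0.91037039  1.11723926]
264 148:-25.1,7.8,186.8 152:-27.7,7.7,190.8 156:-31.2,7.8,188.2 160:-34.1,7.8,189.3 164:-37.0,7.8,191.1 168:-40.2,7.8,190.3 172:-43.4,7.9,190.2 176:-46.8,7.9,189.4 180:-49.8,7.9,190.1 184:-53.1,8.0,189.6 188:-56.5,8.0,188.9 192:-59.6,8.0,189.5 196:-63.0,8.1,189.1 200:-66.2,8.1,189.6 204:-69.2,8.1,190.5 208:-72.6,8.1,190.3 212:-75.8,8.2,190.7 216:-79.4,8.2,190.1 220:-83.4,8.3,188.5 224:-86.2,8.3,190.2 228:-90.1,8.4,189.2 232:-93.0,8.4,190.8 236:-95.7,8.4,192.9
278 148:-26.7,-3.3,174.3 152:-27.9,-2.9,189.9 156:-31.1,-3.0,189.1 160:-34.0,-2.9,190.6 164:-37.2,-3.0,190.2 168:-40.5,-3.0,189.4 172:-43.5,-3.0,190.2 176:-46.7,-3.0,189.7 180:-50.0,-3.0,189.5 184:-53.2,-3.0,189.6 188:-56.5,-3.0,189.4 192:-59.6,-3.0,189.7 196:-62.9,-3.0,189.8 200:-66.1,-3.0,190.0 204:-69.5,-3.0,189.8 208:-72.6,-3.0,190.4 212:-76.4,-3.1,189.3 216:-79.7,-3.1,189.5 220:-83.2,-3.1,189.1 224:-86.3,-3.1,190.1 228:-89.8,-3.1,190.1 232:-92.6,-3.0,192.0 236:-96.1,-3.0,191.9
290 152:-27.8,-12.1,190.1 156:-31.0,-12.2,189.7 160:-34.0,-12.2,190.5 164:-37.3,-12.2,189.6 168:-40.6,-12.3,188.5 172:-43.8,-12.4,188.4 176:-46.7,-12.3,189.8 180:-50.0,-12.4,189.6 184:-53.3,-12.4,189.0 188:-56.5,-12.5,189.2 192:-59.4,-12.4,190.6 196:-62.8,-12.5,190.1 200:-66.3,-12.6,189.3 204:-69.9,-12.7,188.5 208:-73.1,-12.7,189.0 212:-76.5,-12.7,189.0 216:-79.8,-12.8,189.4 232:-93.1,-12.9,190.9
200 -2.8,171 -4.4,171 -6.1,170 -7.8,171
220 -3.3,172 -5.0,172 -6.7,171 -8.4,170
340 -3.1,171 -4.8,171 -6.5,172 -8.1,172
360 -2.5,171 -4.2,171 -5.8,171 -7.5,172
scene 143 0.1890951314481909 0.1935088048942495
side 157 0.18914852809609417 0.19367346305574817
```

View pics/w14c.png

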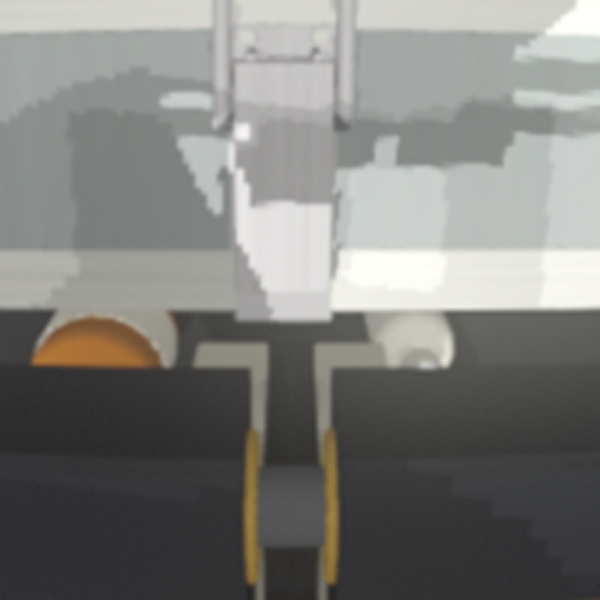

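```bash
python3 - <<'E'
from h import *
c=r.camera_info("wrist");i,d=r.capture("wrist");p=wcloud(c["pose"],c["mtx"],d);z=cs(p.reshape(-1,3))
k=(abs(z[:,2]-.171)<.004)&(abs(z[:,1])<.12)&(abs(z[:,1])>.03);print("lid edge x",np.percentile(z[k,0],[98,99,99.7]).round(4))
k=(abs(z[:,1])<.009)&(z[:,0]>.005)&(z[:,0]<.04)&(z[:,2]>.181);print("lip x range",z[k,0].min(),z[k,0].max())
a=cv2.imread("pics/scene9.png")[150:230,260:350];b=i[40:210,190:370,::-1]
cv2.imwrite("pics/fin.png",np.hstack([cv2.resize(x,(395,400),interpolation=cv2.INTER_CUBIC) for x in(a,b)]))
E
```

```text
lid edge x [0.0487 0.0502 0.0513]
lip x range 0.012635877690160316 0.021930090076032957
```

View pics/fin.png

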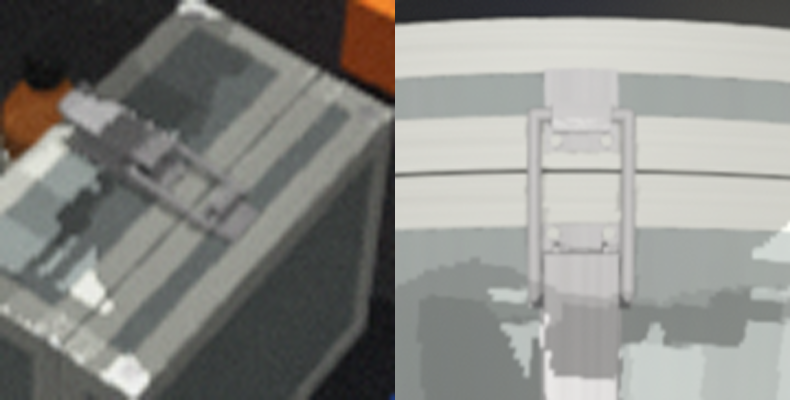

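The seam is now a thin line, the bar sits under the lip and the lever is flat. The lid edge is at about x 51, against about 58 before. Handing in.

```bash
python3 -c '
from plant import r
print(r.get_state()["contact_force"]);print(r.close_job())'
```

```text
[-0.15069349 -0.65850946  0.21735231]
the job is handed in; nothing more can be done
None
```

The case is latched shut. I pinched the wire loop and took its bar over and past the keeper's lip, then down and back under it. With the fingers closed, I then pressed the lever over centre until it lay flat. I handed the job in at about 15 s of robot time, with the gripper about 90 mm clear above the latch.

**Last checks:**
- **Lever:** its outer face measured level at z 189–190 mm, with 189 mm expected when flat.
- **Bar:** it sits under the keeper's lip in the final picture.
- **Lid:** the seam is a hairline. The lid's outer edge moved from about x 58 mm to about 51 mm, and the end of the keeper's lip from 28.4 mm to 22 mm.
- **Forces:** the highest wrist reading I saw was about 8 N, though I only read it between moves. The pinch was set to 10 N (about 20 N with both sides counted), slightly above the 9 N suggested.
- **Bystanders:** I did not re-measure them; the arm never came near them. No check failed or disagreed with another.

The first batch of moves was refused because its rows were incomplete, so nothing moved. I also had to regrip the wire three times to get the fingertip height right.

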